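# Post the blue laundry tag into the return box

## Task

The blue tag for the laundry room has to go back: take it out of the pine rack and post it through the slot in the top of the aluminium return box, so that it drops fully inside. Leave the red and green tags standing where they are in the rack.

Things in the scene. Friction and masses are not known exactly. Their poses are not given: they have to be found in the camera images.
- blue_tag: Blue flat rigid tag, 50 wide, 10 thick, 100 mm tall, 60 g; stands loosely on edge in a 22 mm deep socket of a 30 mm high pine rack, top edge 108 mm above the dresser. Origin at its centre; x through the thickness, y across the width, z up. The one to post.
- red_tag: Red flat rigid tag, 50 wide, 10 thick, 100 mm tall, 60 g; stands loosely on edge in a 22 mm deep socket of a 30 mm high pine rack, top edge 108 mm above the dresser. Origin at its centre; x through the thickness, y across the width, z up. Leave alone.
- green_tag: Green flat rigid tag, 50 wide, 10 thick, 100 mm tall, 60 g; stands loosely on edge in a 22 mm deep socket of a 30 mm high pine rack, top edge 108 mm above the dresser. Origin at its centre; x through the thickness, y across the width, z up. Leave alone. The three tags stand in a row along their width, 75 mm apart, in any order.
- return_box: Fixed hollow aluminium box, 100 (x) by 120 (y), 125 mm high. Top centre: slot 16 (x) by 58 mm (y); a black lip flares up from it to a mouth 36 by 78 mm inside (4 mm walls), 145 mm above the dresser, guiding an upright tag in. Nothing under the slot: a tag let go with its foot in the slot falls in by its weight. Origin: centre of underside, below the slot; y along the slot, z up.

How it is judged:
By the outcome, as a careful person would: the job done as asked, in the order asked, and still so for the second after the job is handed in, with the robot touching nothing.
It also fails if it takes over 43 s, if anything falls off the work surface, if the arm or the gripper's body presses on something with over 40 N, if the wrist force passes 120 N, or if a joint passes its speed limit or range.

## Robot

A 7-joint arm with a two-finger parallel gripper is mounted at the origin on the work surface. World frame = base frame: x ahead of the robot, y to its left, z up, the work surface at z = 0. Lengths are in m, angles in rad, forces in N, time in s.
With the tool pointing down it reaches from about 0.375 to 0.925 m from the base axis. Payload 3.1 kg.
Tool frame: the origin (TCP) lies at the very end of the fingers, on their centre line; the grasp point (between the pads) lies 19 mm behind it; z points along the fingers, y is the line along which they close (so a half turn about z gives the same grasp; the last joint's range is limited). The gripper opens to 85 mm and grips with 20 to 120 N. Pads are 22 mm wide; open, the fingers measure 114 mm over their backs; the gripper's body (76 mm by 85 mm) begins 54 mm behind the grasp point. The pads swing forward as they close: fully open they stand 13 mm farther back than shut.
Start: joints at [1.043, 0.383, 0.044, 1.598, -0.018, 1.161, -0.05], TCP at [0.271, -0.591, 0.231] pointing down, gripper open.
Joint ranges: [-2.61, 2.61], [-0.41, 2.15], [-1.48, 1.57], [0, 2.5], [-1.57, 4.71], [0.05, 1.97], [-2.85, 2.85]. Speed limits (rad/s): [2.79, 2.79, 3.14, 3.14, 3.14, 3.14, 3.14].

## Interface

Orientations are given as a 3x3 rotation matrix whose columns are the frame's x, y, z axes.
In Python, from rig import arm gives the robot as it stands.
- The arm moves only by the tool run_rows, called after "Request:" as name(argument=value, ...) on one line, values as JSON. Schema: {"type":"object","properties":{"rows":{"type":"array","items":{"type":"number"},"minItems":6,"maxItems":48},"finger_gap":{"type":"number"},"only":{"type":"string"},"quiet":{"type":"boolean"},"lines":{"type":"string"}},"required":["rows"],"additionalProperties":false}. rows is one flat list of numbers that holds 1 to 8 rows one after another, with no inner brackets; each row has 6 numbers: dx, dy, dz in a scale on which 1.0 is 500 mm, then a rotation vector rx, ry, rz in shares of pi/2 rad (1.0 is pi/2 rad); each row is the pose to reach, as a shift and turn from the pose commanded when the call began, along the tool's axes at that moment; what a row does not reach only later rows make up. A row lasts 1/12 s, in which the tool goes at most 0.0417 m and 0.125 rad, less where a joint would pass 70% of its speed; a pose out of reach is approached as far as the arm can. finger_gap is the finger opening in m, set as the call begins (left out keeps the last). The fingers move at their own pace and stop on an object; the grip force is fixed at half the most. Time passes only in rows, so rows that do not move let the fingers close. The tool returns the time, the measured TCP pose, the force, the opening and the grip force at its end. only (a regular expression) keeps the lines of the reply that match it, lines (a string "A,B") keeps lines A to B, and quiet returns only ok. Shift and turn numbers lie between -1 and 1, and a call with a number outside is refused. Input that does not fit is refused with a message, and nothing moves.
- arm.observe(): the state, without advancing time (a new reading comes with each control period).
- arm.grab_frame(name): name is "side" or "top" or "wrist"; returns a dict with "img" (420x560x3 uint8, red, green, blue), "fx", "fy", "cx", "cy" (pixels), "rvec" (rotation vector, rad) and "tvec" (3), from world to camera coordinates, as OpenCV has them. Camera axes: x right, y down, z forward; pixel columns grow to the right and rows downward; lengths in m; the calibration is good to about 2 mm. A picture is of the moment at which its call begins. There is no depth.
- arm.sign_off(): hands the job in; it is judged then, once.
The state is a dict: "clock": time; "qpos": joint angles; "joint_velocities": joint speeds; "joint_torque": joint torques, N m; "tool_pos": TCP position; "tool_rot": TCP orientation; "contact_force": force on the tool from outside, world axes, zero at the start; "ft_torque": the same for the moment, N m; "opening": finger opening in m; "grasp_force": force on a finger pad.
Only numpy, scipy, OpenCV 4.12 (cv2) and the standard library are available. Lean on these libraries where they do the work, as an engineer would, in place of code of your own. Each camera call takes 0.05 s, during which the arm holds its last target. There are 200 camera calls.

## Working session

There is one attempt and no reset: what is moved stays moved. The work goes in short steps, Python scripts to look and compute and a tool call to move; the robot and the scene stay as the last step left them, time stands still between calls to the robot, and variables do not carry over. Pictures are saved under pics/ and viewed, at most 11 in all, crops included, and the job is handed in when it is done.

```bash
ls; mkdir -p pics; python3 - <<'E'
from rig import arm
import cv2,pickle
F={}
for n in("side","top","wrist"):
    f=arm.grab_frame(n);F[n]=f;cv2.imwrite(f"pics/{n}0.png",f["img"][:,:,::-1])
pickle.dump(F,open("f0.pkl","wb"))
s=arm.observe();print(s["clock"],s["tool_pos"],s["tool_rot"],s["opening"])
E
```

```text
pics
rig.py
0.15 [ 0.27053329 -0.59019843  0.23015077] [[ 9.09006087e-01  4.16781647e-01 -9.96390655e-04]
 [ 4.16782822e-01 -9.09004119e-01  1.89486112e-03]
 [-1.15979869e-04 -2.13771880e-03 -9.99997708e-01]] 0.08535146163240973
```

View pics/side0.png

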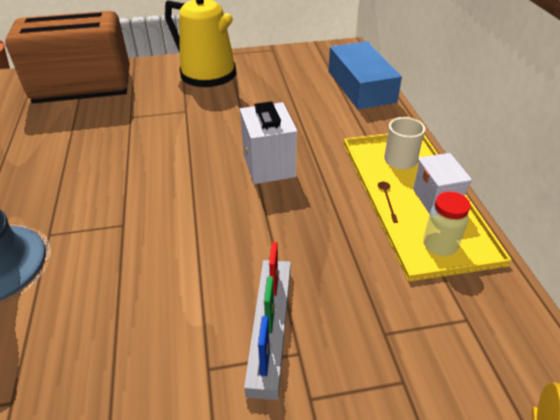

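View pics/top0.png

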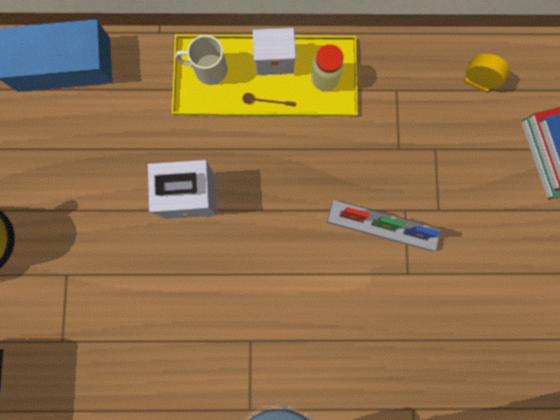

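The side view shows the blue tag nearest, around (264,345), then green and red, with the box at about (268,140). In the top view blue is at about (422,232) and the box mouth at (178,185). I'll zoom in on both for exact corners.

```bash
python3 - <<'E'
import pickle,cv2,numpy as np
F=pickle.load(open("f0.pkl","rb"))
def crop(n,x,y,w,h,s):return cv2.resize(F[n]["img"][y:y+h,x:x+w,::-1],None,fx=s,fy=s,interpolation=cv2.INTER_CUBIC)
a=crop("top",325,190,125,70,6);b=crop("top",140,150,80,70,5)
cv2.imwrite("pics/ct.png",a)
c=np.zeros((600,800,3),np.uint8)
c[:350,:400]=b; d=crop("side",235,90,70,100,5);c[:500,400:750]=d
cv2.imwrite("pics/cb.png",c)
cv2.imwrite("pics/cs.png",crop("side",240,235,60,170,3.5))
for n in F:
    R=cv2.Rodrigues(np.array(F[n]["rvec"]))[0];print(n,-R.T@F[n]["tvec"],R.T[:,2],F[n]["fx"])
    im=F[n]["img"].astype(int);m=(im[...,2]>im[...,0]+60)&(im[...,2]>im[...,1]+40)
    k,l,st,ce=cv2.connectedComponentsWithStats(m.astype(np.uint8));print([ (s.tolist()) for s in st[1:] if s[4]>20])
E
```

```text
side [ 0.44069351 -0.71280127  0.71318257] [ 0.12634157  0.7181443  -0.68432928] 492.3461097774271
[[331, 42, 70, 42, 1619], [258, 316, 10, 60, 417]]
top [ 0.40084633 -0.00699813  1.01935177] [ 0.13669742 -0.00976814 -0.99056469] 440.1590688925782
[[0, 20, 99, 58, 4740], [546, 115, 14, 43, 310], [415, 226, 24, 10, 123]]
wrist [ 0.34448976 -0.55607363  0.37161956] [-0.28822334 -0.13041718 -0.94864043] 346.4209171436421
[]
```

View pics/ct.png

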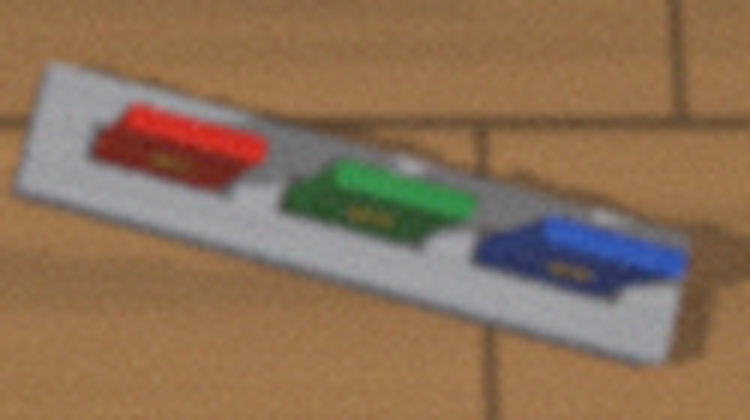

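View pics/cs.png

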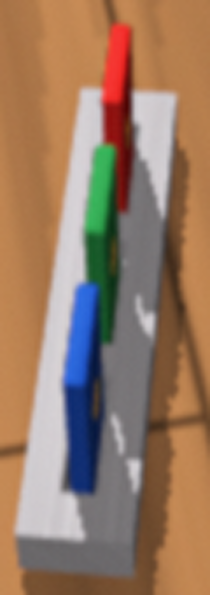

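View pics/cb.png

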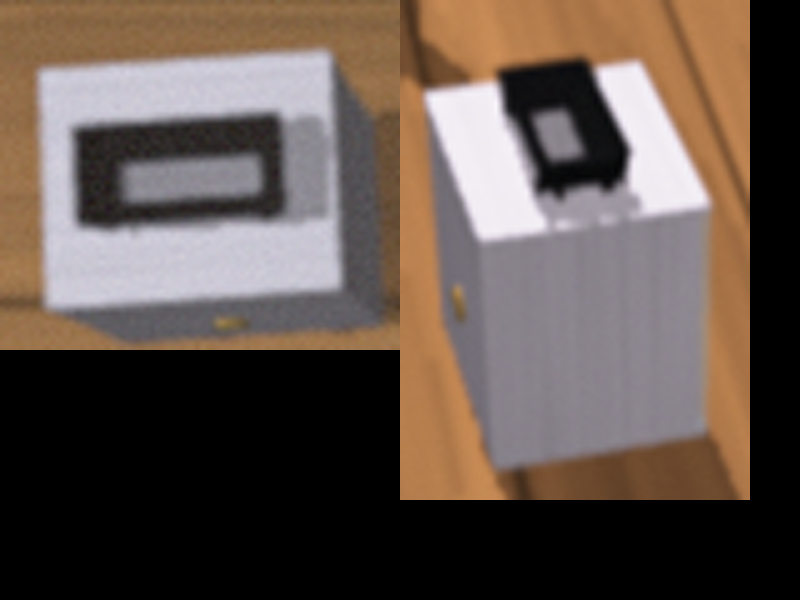

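```bash
cat > h.py <<'E'
import cv2,numpy as np
def tri(F,cs):
    """cs: list of (frame,pts Nx2)"""
    P=[]
    U=[]
    for f,p in cs:
        K=np.array([[f["fx"],0,f["cx"]],[0,f["fy"],f["cy"]],[0,0,1]])
        P.append(K@np.c_[cv2.Rodrigues(np.array(f["rvec"]))[0],np.array(f["tvec"])]);U.append(np.array(p,float).T)
    X=cv2.triangulatePoints(P[0],P[1],U[0],U[1]);X=(X[:3]/X[3]).T
    e=[np.linalg.norm((q:=(M@np.c_[X,np.ones(len(X))].T))[:2]/q[2]-u,axis=0) for M,u in zip(P,U)]
    return X,e
def plane(f,p,z):
    K=np.array([[f["fx"],0,f["cx"]],[0,f["fy"],f["cy"]],[0,0,1]]);R=cv2.Rodrigues(np.array(f["rvec"]))[0]
    c=-R.T@f["tvec"];d=(R.T@np.linalg.inv(K)@np.c_[np.array(p,float),np.ones(len(p))].T).T
    return c+d*((z-c[2])/d[:,2])[:,None]
E
python3 - <<'E'
import pickle,numpy as np
from h import *
F=pickle.load(open("f0.pkl","rb"))
def px(p,s,ox,oy):return np.array(p)/s-.5+.5/s+[ox,oy]
np.set_printoptions(precision=4,suppress=True)
for n,a,b in[("blue",px([(543,247),(548,216),(690,245),(687,278)],6,325,190),px([(80,283),(101,287),(90,378),(66,378)],3.5,240,235)),
 ("box",px([(45,308),(38,70),(332,50),(343,290)],5,140,150),px([(25,92),(240,60),(310,208),(82,240)],5,235,90)),
 ("lip",px([(78,225),(75,127),(280,115),(283,220)],5,140,150),px([(100,68),(188,60),(228,150),(135,185)],5,235,90)),
 ("rack",px([(15,193),(48,62),(692,238),(660,362)],6,325,190),px([(82,88),(177,93),(133,545),(17,537)],3.5,240,235))]:
    X,e=tri(F,[(F["top"],a),(F["side"],b)]);print(n,X,X.mean(0),"err",np.max(e));d=(X[0]+X[1]-X[2]-X[3])/2;print("  len",np.linalg.norm(d),"dir deg",np.degrees(np.arctan2(d[1],d[0])))
S=plane(F["top"],px([(125,200),(122,160),(262,155),(263,193)],5,140,150),.125);print("slot",S,S.mean(0))
S=plane(F["top"],px([(543,247),(548,216),(690,245),(687,278)],6,325,190),.108);print("blue@.108",S,S.mean(0))
S=plane(F["top"],px([(15,193),(48,62),(692,238),(660,362)],6,325,190),.03);print("rack@.03",S,S.mean(0))
E
```

```text
blue [[ 0.4852 -0.2883  0.1063]
 [ 0.4948 -0.291   0.1049]
 [ 0.4832 -0.3376  0.1118]
 [ 0.4729 -0.3359  0.112 ]] [ 0.484  -0.3132  0.1088] err 1.760314036744395
  len 0.049002732658799945 dir deg 75.8245246480118
box [[0.5223 0.2619 0.1257]
 [0.6221 0.2685 0.1266]
 [0.6302 0.1474 0.1246]
 [0.5305 0.1405 0.126 ]] [0.5763 0.2046 0.1257] err 1.0669252148328814
  len 0.12152418066359037 dir deg 93.82570441417005
lip [[0.5542 0.2444 0.1443]
 [0.5947 0.2479 0.1416]
 [0.5978 0.1639 0.1469]
 [0.5574 0.1641 0.1346]] [0.576  0.2051 0.1418] err 1.012965498165429
  len 0.08226522319817638 dir deg 92.19022913934629
rack [[ 0.512  -0.1131  0.0291]
 [ 0.5611 -0.1264  0.0295]
 [ 0.4937 -0.3685  0.0296]
 [ 0.4467 -0.3547  0.0275]] [ 0.5034 -0.2407  0.0289] err 1.1211860513072862
  len 0.25083294139868595 dir deg 74.65178937352594
slot [[0.5659 0.231  0.125 ]
 [0.5827 0.2329 0.125 ]
 [0.5848 0.1752 0.125 ]
 [0.5688 0.1744 0.125 ]] [0.5756 0.2034 0.125 ]
blue@.108 [[ 0.4818 -0.2877  0.108 ]
 [ 0.4926 -0.2899  0.108 ]
 [ 0.4824 -0.3389  0.108 ]
 [ 0.4709 -0.3373  0.108 ]] [ 0.4819 -0.3135  0.108 ]
rack@.03 [[ 0.5094 -0.1129  0.03  ]
 [ 0.5594 -0.1263  0.03  ]
 [ 0.492  -0.3682  0.03  ]
 [ 0.4454 -0.3538  0.03  ]] [ 0.5015 -0.2403  0.03  ]
```

Both views agree. Blue's top is at (0.483, -0.313, 0.108) with its width along 75°. That matches the rack (top at 29 mm, 250 mm long, tags 75 mm apart). The slot is at (0.576, 0.204) along 93.8°, with the box top measured at 0.126. I'll move above the blue tag.

The manual's scale: shifts go in shares of 500 mm and turns go in shares of pi/2 rad. Converting my numbers, 0.309 m / 0.5 = 0.618, -0.163 m / 0.5 = -0.326, -0.879 rad / 1.5708 = -0.5596.

Request:
run_rows(rows=[0.618, -0.326, 0.08, 0, 0, -0.5596, 0.618, -0.326, 0.08, 0, 0, -0.5596, 0.618, -0.326, 0.08, 0, 0, -0.5596, 0.618, -0.326, 0.08, 0, 0, -0.5596, 0.618, -0.326, 0.08, 0, 0, -0.5596, 0.618, -0.326, 0.08, 0, 0, -0.5596, 0.618, -0.326, 0.08, 0, 0, -0.5596, 0.618, -0.326, 0.08, 0, 0, -0.5596], finger_gap=0.085)

```text
clock: 0.82
tool_pos: [0.4733, -0.3266, 0.193]
tool_rot: [[0.255, 0.967, -0.0], [0.967, -0.255, 0.0], [0.0, -0.0, -1.0]]
contact_force: [0.3, -0.8, 0.4]
opening: 0.0852
grasp_force: 0.0
```

Request:
run_rows(rows=[0, 0, 0, 0, 0, 0, 0, 0, 0, 0, 0, 0])

```text
clock: 0.98
tool_pos: [0.475, -0.3238, 0.1927]
tool_rot: [[0.251, 0.968, -0.0], [0.968, -0.251, 0.002], [0.002, -0.001, -1.0]]
contact_force: [-0.5, -0.5, -0.5]
opening: 0.085
grasp_force: 0.0
```

```bash
python3 - <<'E'
from rig import arm
import cv2,pickle,numpy as np
f=arm.grab_frame("wrist");cv2.imwrite("pics/w1.png",f["img"][:,:,::-1]);pickle.dump(f,open("w1.pkl","wb"))
s=arm.observe();R=np.array(s["tool_rot"]);t=np.array([.4835,-.313,.076])-s["tool_pos"];print(s["clock"],s["tool_pos"],R,R.T@t,np.degrees(np.arctan2(R[1,0],R[0,0])))
E
```

```text
1.0333 [ 0.47319356 -0.32697399  0.19290572] [[ 2.55798312e-01  9.66729718e-01 -9.35462411e-04]
 [ 9.66730161e-01 -2.55798053e-01  3.88726367e-04]
 [ 1.36503868e-04 -1.00377528e-03 -9.99999487e-01]] [0.01612949 0.00650637 0.11690145] 75.1791058399228
```

View pics/w1.png

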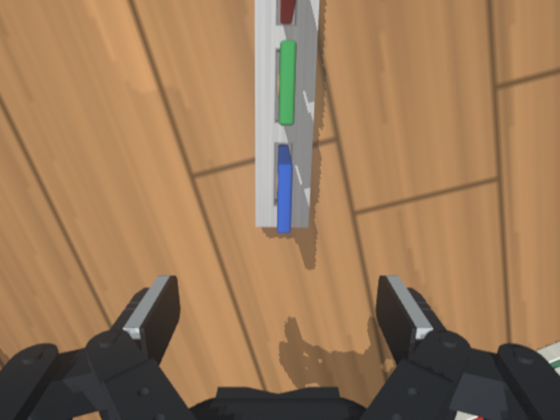

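Wrist view: the blue tag's top face runs from about (286,165) to (284,232), and the fingers straddle its plane. I'll check this against the earlier estimate.

```bash
python3 - <<'E'
import pickle
from h import *
f=pickle.load(open("w1.pkl","rb"))
im=f["img"][120:250,260:310].astype(int)
m=(im[...,2]>im[...,0]+60)&(im[...,2]>150)
ys,xs=np.nonzero(m);print(ys.min()+120,ys.max()+120,[ (y+120,xs[ys==y].min()+260,xs[ys==y].max()+260) for y in (50,70,90,105) if (ys==y).any()])
r=cv2.minAreaRect(np.c_[xs+260,ys+120].astype(np.float32));p=cv2.boxPoints(r);print(p)
X=plane(f,p,.108);print(X.round(4),X.mean(0))
F=pickle.load(open("f0.pkl","rb"))
# height: top camera view centre of blue top vs wrist
c=px=np.array([[(543+548+690+687)/24,(247+216+245+278)/24]])-.42+[325,190]
print(tri(None,[(F["top"],c),(f,[p.mean(0)])]))
E
```

```text
163 232 [(170, np.int64(278), np.int64(291)), (190, np.int64(278), np.int64(290)), (210, np.int64(278), np.int64(290)), (225, np.int64(277), np.int64(289))]
[[276.8428  231.96219]
 [278.05356 162.94833]
 [291.24246 163.17972]
 [290.0317  232.19357]]
[[ 0.4717 -0.3342  0.108 ]
 [ 0.4848 -0.2869  0.108 ]
 [ 0.4932 -0.2892  0.108 ]
 [ 0.4807 -0.3367  0.108 ]] [ 0.4825966  -0.31175434  0.108     ]
(array([[ 0.48225341, -0.31297033,  0.10676656]]), [array([0.46117723]), array([2.37698372])])
```

To row units: 0.115 m / 0.5 = 0.23, 0.006 m / 0.5 = 0.012.

Request:
run_rows(rows=[0.032, 0.012, 0.02, 0, 0, 0, 0.032, 0.012, 0.08, 0, 0, 0, 0.032, 0.012, 0.15, 0, 0, 0, 0.032, 0.012, 0.21, 0, 0, 0, 0.032, 0.012, 0.23, 0, 0, 0, 0.032, 0.012, 0.23, 0, 0, 0])

```text
clock: 1.53
tool_pos: [0.4785, -0.315, 0.0749]
tool_rot: [[0.262, 0.965, -0.007], [0.965, -0.262, 0.003], [0.001, -0.008, -1.0]]
contact_force: [-0.4, -0.4, -0.8]
opening: 0.0849
grasp_force: 0.0
```

```bash
python3 - <<'E'
from rig import arm
import numpy as np
P=[]
for i in range(5):
    f=arm.grab_frame("wrist");s=arm.observe();P.append(s["tool_pos"])
import cv2;cv2.imwrite("pics/w2.png",f["img"][:,:,::-1])
R=np.array(s["tool_rot"]);print(np.array(P),R,R.T@(np.array([.483,-.3125,.077])-np.mean(P,0)))
E
```

```text
[[ 0.48074339 -0.31568549  0.07733846]
 [ 0.48253533 -0.3161427   0.07910009]
 [ 0.48368348 -0.31632303  0.08022392]
 [ 0.48423366 -0.3162384   0.08075606]
 [ 0.48438509 -0.31599452  0.08085773]] [[ 0.25975987  0.96566504  0.00397873]
 [ 0.96567201 -0.25975077 -0.00266488]
 [-0.00153991  0.00453437 -0.99998853]] [ 0.00342795 -0.00105332  0.00264523]
```

View pics/w2.png

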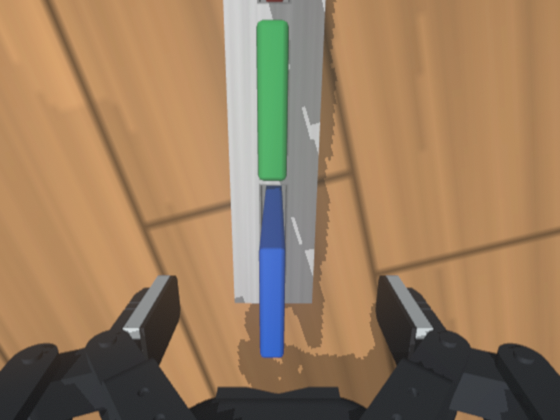

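The wrist view shows blue between the fingers (column 272, finger centre about 277), so I'll shift by -1.5 mm and close.

To row units: 0.003 m / 0.5 = 0.006, -0.0015 m / 0.5 = -0.003.

Request:
run_rows(rows=[0.006, -0.003, 0.004, 0, 0, 0, 0.006, -0.003, 0.004, 0, 0, 0, 0.006, -0.003, 0.004, 0, 0, 0, 0.006, -0.003, 0.004, 0, 0, 0, 0.006, -0.003, 0.004, 0, 0, 0, 0.006, -0.003, 0.004, 0, 0, 0], finger_gap=0.0)

```text
clock: 2.28
tool_pos: [0.4821, -0.3112, 0.0765]
tool_rot: [[0.259, 0.966, 0.0], [0.966, -0.259, -0.0], [-0.0, 0.0, -1.0]]
contact_force: [0.8, -0.4, 1.0]
opening: 0.012
grasp_force: 0.5
```

Request:
run_rows(rows=[0, 0, 0, 0, 0, 0, 0, 0, 0, 0, 0, 0, 0, 0, 0, 0, 0, 0, 0, 0, 0, 0, 0, 0])

```text
clock: 2.62
tool_pos: [0.4822, -0.3113, 0.0765]
tool_rot: [[0.259, 0.966, 0.0], [0.966, -0.259, -0.0], [-0.0, 0.0, -1.0]]
contact_force: [0.9, -0.5, 1.5]
opening: 0.0092
grasp_force: 59.0
```

Gripped at 9 mm opening, 59 N. Next is a straight lift of 0.175 m.

To row units: -0.175 m / 0.5 = -0.35, -0.165 m / 0.5 = -0.33.

Request:
run_rows(rows=[0, 0, -0.03, 0, 0, 0, 0, 0, -0.08, 0, 0, 0, 0, 0, -0.14, 0, 0, 0, 0, 0, -0.21, 0, 0, 0, 0, 0, -0.28, 0, 0, 0, 0, 0, -0.33, 0, 0, 0, 0, 0, -0.35, 0, 0, 0, 0, 0, -0.35, 0, 0, 0])

```text
clock: 3.28
tool_pos: [0.4836, -0.312, 0.2543]
tool_rot: [[0.259, 0.966, 0.005], [0.966, -0.259, -0.003], [-0.002, 0.006, -1.0]]
contact_force: [1.3, 0.0, -0.4]
opening: 0.0087
grasp_force: 59.4
```

Request:
run_rows(rows=[0, 0, 0, 0, 0, 0, 0, 0, 0, 0, 0, 0, 0, 0, 0, 0, 0, 0, 0, 0, 0, 0, 0, 0])

```text
clock: 3.62
tool_pos: [0.4808, -0.3105, 0.2488]
tool_rot: [[0.259, 0.966, -0.004], [0.966, -0.259, 0.003], [0.001, -0.004, -1.0]]
contact_force: [1.4, -0.1, -1.6]
opening: 0.0091
grasp_force: 59.4
```

```bash
python3 - <<'E'
from rig import arm
import numpy as np,cv2
f=arm.grab_frame("side");cv2.imwrite("pics/s2.png",f["img"][:,:,::-1])
s=arm.observe();R=np.array(s["tool_rot"]);print(s["tool_pos"],R,R.T@(np.array([.576,.2042,.2515])-s["tool_pos"]))
E
```

```text
[ 0.48104143 -0.31066133  0.24933481] [[ 0.25894411  0.9658876  -0.00301487]
 [ 0.96589163 -0.25893897  0.00199234]
 [ 0.00114371 -0.00342794 -0.99999347]] [ 0.52189169 -0.04160578 -0.00142568]
```

View pics/s2.png

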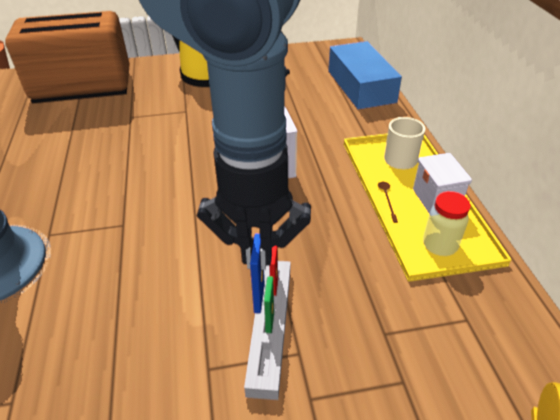

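Blue hangs upright from the gripper, spanning (257,235) to (258,310), with its foot well above the rest. Red and green are still in the rack. Now across to the box.

To row units: 0.25 m / 0.5 = 0.5, 0.18 m / 0.5 = 0.36, -0.15 rad / 1.5708 = -0.0955.

Request:
run_rows(rows=[0.03, -0.002, 0, 0, 0, -0.0064, 0.08, -0.006, 0, 0, 0, -0.0191, 0.15, -0.012, 0, 0, 0, -0.0318, 0.22, -0.018, 0, 0, 0, -0.0446, 0.29, -0.024, 0, 0, 0, -0.0573, 0.36, -0.03, 0, 0, 0, -0.07, 0.43, -0.036, 0, 0, 0, -0.0828, 0.5, -0.04, 0, 0, 0, -0.0955])

```text
clock: 4.33
tool_pos: [0.5268, -0.0592, 0.2516]
tool_rot: [[0.106, 0.994, 0.0], [0.994, -0.106, 0.001], [0.001, -0.0, -1.0]]
contact_force: [-0.4, -0.7, -0.7]
opening: 0.0091
grasp_force: 59.4
```

```bash
python3 - <<'E'
from rig import arm
import numpy as np
s=arm.observe();R=np.array(s["tool_rot"]);print(s["tool_pos"],np.degrees(np.arctan2(R[1,0],R[0,0])),R.T@(np.array([.576,.2042,.2515])-s["tool_pos"]))
E
```

```text
[ 0.52681346 -0.05917941  0.25155763] 83.89939143249511 [2.67115011e-01 2.09174519e-02 2.52748844e-04]
```

To row units: 0.27 m / 0.5 = 0.54, 0.26 m / 0.5 = 0.52, -0.178 rad / 1.5708 = -0.1133.

Request:
run_rows(rows=[0.08, 0.006, 0, 0, 0, -0.0191, 0.16, 0.012, 0, 0, 0, -0.0382, 0.24, 0.018, 0, 0, 0, -0.0573, 0.32, 0.024, 0, 0, 0, -0.0764, 0.4, 0.03, 0, 0, 0, -0.0955, 0.47, 0.034, 0, 0, 0, -0.1133, 0.52, 0.036, 0, 0, 0, -0.1133, 0.54, 0.038, 0, 0, 0, -0.1133])

```text
clock: 5.0
tool_pos: [0.5732, 0.2115, 0.252]
tool_rot: [[-0.078, 0.997, -0.001], [0.997, 0.078, 0.005], [0.005, -0.0, -1.0]]
contact_force: [-0.7, 1.2, 0.2]
opening: 0.0091
grasp_force: 59.3
```

Request:
run_rows(rows=[0, 0, 0, 0, 0, 0, 0, 0, 0, 0, 0, 0, 0, 0, 0, 0, 0, 0, 0, 0, 0, 0, 0, 0, 0, 0, 0, 0, 0, 0, 0, 0, 0, 0, 0, 0, 0, 0, 0, 0, 0, 0, 0, 0, 0, 0, 0, 0])

```text
clock: 5.67
tool_pos: [0.5766, 0.201, 0.2514]
tool_rot: [[-0.065, 0.998, 0.0], [0.998, 0.065, -0.0], [-0.0, 0.0, -1.0]]
contact_force: [-0.4, -0.2, -0.7]
opening: 0.0094
grasp_force: 59.3
```

```bash
python3 - <<'E'
from rig import arm
import numpy as np,cv2
c=np.zeros((420,800,3),np.uint8)
f=arm.grab_frame("side")["img"][:,:,::-1];w=arm.grab_frame("wrist")["img"][:,:,::-1]
c[:,:500]=w[:,30:530];c[:400,500:800]=cv2.resize(f[20:220,190:340],None,fx=2,fy=2);cv2.imwrite("pics/s3.png",c)
s=arm.observe();R=np.array(s["tool_rot"]);print(s["tool_pos"],np.degrees(np.arctan2(R[1,0],R[0,0])),R.T@(np.array([.576,.2042,.2515])-s["tool_pos"]))
E
```

```text
[0.5765305  0.20148525 0.25144866] 93.76537985911673 [ 2.74373137e-03 -3.51069547e-04 -5.12715198e-05]
```

View pics/s3.png

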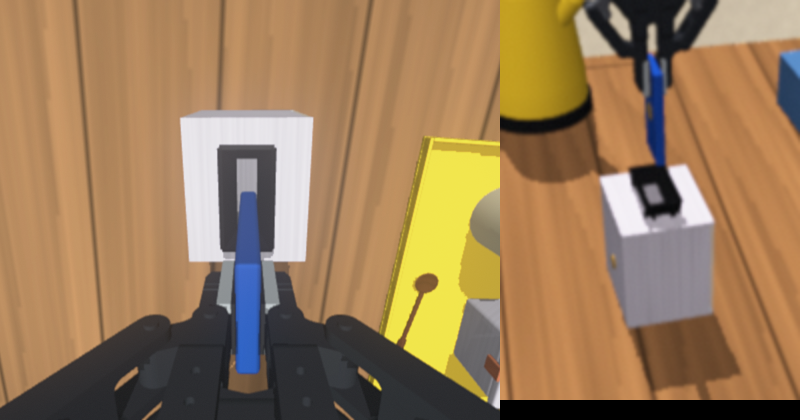

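The tag, lip and slot line up: tag column about 248, slot about 246 in the wrist view. Shift 3 mm along the slot and lower.

To row units: 0.05 m / 0.5 = 0.1, 0.003 m / 0.5 = 0.006.

Request:
run_rows(rows=[0.006, 0, 0, 0, 0, 0, 0.006, 0, 0.02, 0, 0, 0, 0.006, 0, 0.04, 0, 0, 0, 0.006, 0, 0.06, 0, 0, 0, 0.006, 0, 0.076, 0, 0, 0, 0.006, 0, 0.092, 0, 0, 0, 0.006, 0, 0.1, 0, 0, 0, 0.006, 0, 0.1, 0, 0, 0])

```text
clock: 6.43
tool_pos: [0.5753, 0.2041, 0.1994]
tool_rot: [[-0.066, 0.998, -0.003], [0.998, 0.066, -0.001], [-0.001, -0.003, -1.0]]
contact_force: [-0.4, -0.1, -0.9]
opening: 0.0093
grasp_force: 59.3
```

Request:
run_rows(rows=[0, 0, 0.01, 0, 0, 0, 0, 0, 0.02, 0, 0, 0, 0, 0, 0.03, 0, 0, 0, 0, 0, 0.04, 0, 0, 0, 0, 0, 0.052, 0, 0, 0, 0, 0, 0.064, 0, 0, 0, 0, 0, 0.07, 0, 0, 0, 0, 0, 0.07, 0, 0, 0])

```text
clock: 7.1
tool_pos: [0.5755, 0.2042, 0.1651]
tool_rot: [[-0.066, 0.998, -0.002], [0.998, 0.066, -0.001], [-0.001, -0.002, -1.0]]
contact_force: [-1.1, -0.9, -0.9]
opening: 0.0091
grasp_force: 59.3
```

```bash
python3 - <<'E'
from rig import arm
import cv2,numpy as np
c=np.zeros((420,800,3),np.uint8)
f=arm.grab_frame("side")["img"][:,:,::-1];w=arm.grab_frame("wrist")["img"][:,:,::-1]
c[:,:500]=w[:,30:530];c[:400,500:800]=cv2.resize(f[20:220,190:340],None,fx=2,fy=2);cv2.imwrite("pics/s4.png",c)
E
```

```text
(no output)
```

View pics/s4.png

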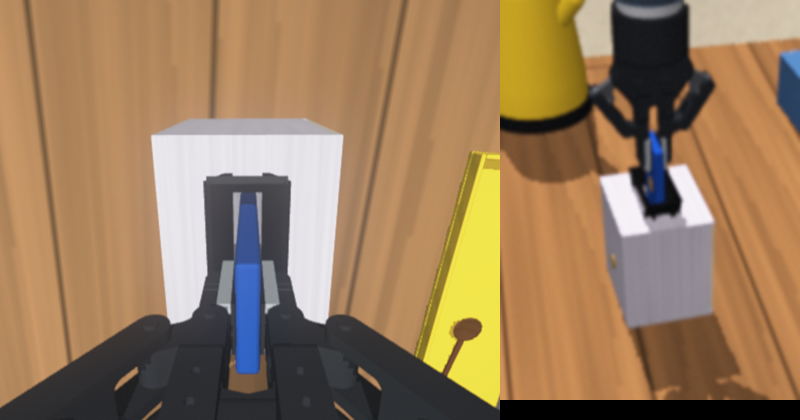

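The tag is inside the mouth with its foot at about 0.097, below the slot plane, and there's no contact force. Release.

Request:
run_rows(rows=[0, 0, 0, 0, 0, 0, 0, 0, 0, 0, 0, 0, 0, 0, 0, 0, 0, 0, 0, 0, 0, 0, 0, 0, 0, 0, 0, 0, 0, 0, 0, 0, 0, 0, 0, 0, 0, 0, 0, 0, 0, 0, 0, 0, 0, 0, 0, 0], finger_gap=0.05)

```text
clock: 7.87
tool_pos: [0.5763, 0.2047, 0.1664]
tool_rot: [[-0.066, 0.998, 0.0], [0.998, 0.066, 0.0], [-0.0, 0.0, -1.0]]
contact_force: [-0.2, -0.1, 0.2]
opening: 0.0502
grasp_force: 0.0
```

Request:
run_rows(rows=[0, 0, -0.02, 0, 0, 0, 0, 0, -0.06, 0, 0, 0, 0, 0, -0.1, 0, 0, 0, 0, 0, -0.16, 0, 0, 0, 0, 0, -0.22, 0, 0, 0, 0, 0, -0.28, 0, 0, 0, -0.06, 0, -0.3, 0, 0, 0, -0.12, 0, -0.3, 0, 0, 0])

```text
clock: 8.53
tool_pos: [0.5817, 0.149, 0.3226]
tool_rot: [[-0.073, 0.997, 0.009], [0.997, 0.073, 0.004], [0.003, 0.01, -1.0]]
contact_force: [1.5, -1.3, -0.6]
opening: 0.0501
grasp_force: 0.0
```

Request:
run_rows(rows=[0, 0, 0, 0, 0, 0, 0, 0, 0, 0, 0, 0, 0, 0, 0, 0, 0, 0, 0, 0, 0, 0, 0, 0, 0, 0, 0, 0, 0, 0, 0, 0, 0, 0, 0, 0])

```text
clock: 9.03
tool_pos: [0.5797, 0.1463, 0.3162]
tool_rot: [[-0.068, 0.998, -0.001], [0.998, 0.068, 0.001], [0.001, -0.001, -1.0]]
contact_force: [0.5, 0.2, -0.1]
opening: 0.0501
grasp_force: 0.0
```

```bash
python3 - <<'E'
from rig import arm
import cv2,numpy as np
c=np.zeros((600,800,3),np.uint8)
f=arm.grab_frame("side")["img"][:,:,::-1];w=arm.grab_frame("wrist")["img"][:,:,::-1]
c[:420,:500]=w[:,30:530];c[:600,500:800]=cv2.resize(f[80:400,180:340],(300,600));cv2.imwrite("pics/s5.png",c)
E
```

```text
(no output)
```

View pics/s5.png

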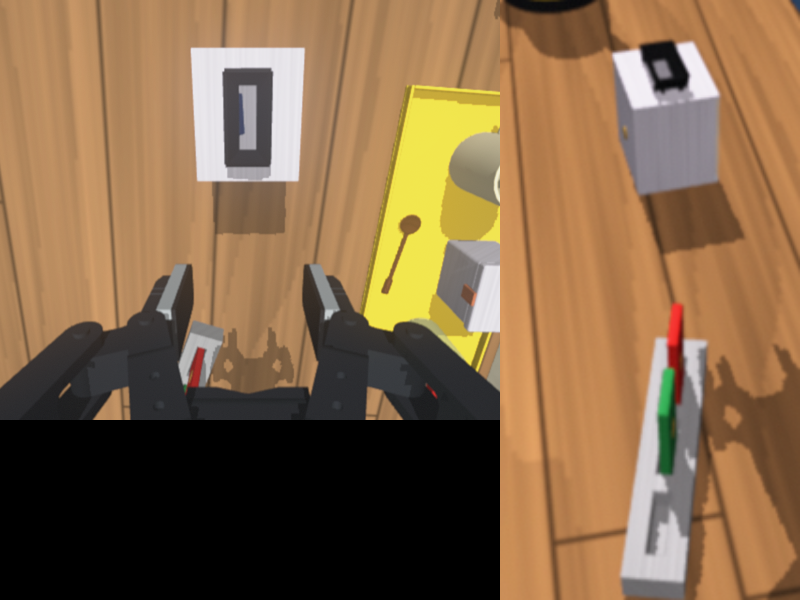

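The blue tag is inside: only a sliver shows through the slot at (241,115), and nothing stands above the lip. Red and green still stand in the rack, and the gripper is clear.

```bash
python3 -c "
from rig import arm
print(arm.sign_off())"
```

```text
the job is handed in; nothing more can be done
None
```

The blue tag dropped fully through the slot into the return box, the red and green tags still stand in the rack, and I handed the job in at about 9 s with the gripper clear.

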